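Clear the heel press bed and load the heel

TASK

A round metal tin has been left in the recess of the heel press bed. First lift it off and stand it upright wholly on the round cork pad, then set the D-shaped stacked heel flat and square in the emptied recess, rubber side down, either way round.

Things in the scene. Friction and masses are not known exactly. Their poses are not given: they have to be found in the camera images.
- tin: the obstacle: plain round lidded metal tin, 56 mm in diameter (54 mm below its lid) and 55 mm tall, about 0.2 kg, standing in the recess of the bed; a taller can (110 mm) elsewhere is a bystander. Origin: centre of its underside, z up.
- heel: Plain brown layered shoe heel, standing on the table at the robot's right near a rectangular wooden block and a round disc (bystanders). D-shaped from above: 60 mm long (x), 50 mm wide (y), flat face at -x, half-round end at +x; its two parallel sides run 35 mm from the flat face. 42 mm tall, 0.12 kg, black rubber at the bottom. Origin: centre of its underside, z up.
- recess (a point): Centre of the recess floor on the heel press bed, a dark steel plate 170 x 130 x 15 mm fixed mid-bench. Recess: 80 mm along its x, 70 mm along its y, open above, bounded by a steel lip 6 mm wide, 5 mm high; floor 15 mm above the table. A folded hold-down arm lies along the plate's +x edge, 63 to 81 mm from the recess centre, up to 22 mm above the floor. Axes along the recess, z up.
- pad_top (a point): centre of the top face of a round cork pad, 130 mm in diameter and 6 mm thick, fixed to the table on the robot's left; its top is 6 mm above the table
Mind the look-alikes: they are no part of the job. Leave any green look-alike of the heel alone.

How it is judged:
By the outcome, as a careful person would: the job done as asked, in the order asked, and still so for the second after the job is handed in, with the robot touching nothing.
It also fails if it takes over 48 s, if anything falls off the work surface, if the arm or the gripper's body presses on something with over 40 N, if the wrist force passes 120 N, or if a joint passes its speed limit or range.

ROBOT

A 6-joint arm with a two-finger parallel gripper is mounted at the origin on the work surface. World frame = base frame: x ahead of the robot, y to its left, z up, the work surface at z = 0. Lengths are in m, angles in rad, forces in N, time in s.
With the tool pointing down it reaches from about 0.325 to 0.875 m from the base axis. Payload 4.4 kg.
Tool frame: the origin (TCP) lies midway between the tips of the shut fingers; the grasp point (between the pads) lies arm.grasp_offset behind it (arm.grasp_offset is the distance from the TCP to the grasp point, in m); z points along the fingers, y is the line along which they close (so a half turn about z gives the same grasp; the last joint's range is limited). The gripper opens to 85 mm and grips with 20 to 120 N. Pads are 22 mm wide; open, the fingers measure 114 mm over their backs; the gripper's body (76 mm by 85 mm) begins 54 mm behind the grasp point. The pads swing forward as they close: fully open they stand 13 mm farther back than shut.
Start: joints at [1.024, 0.207, 1.542, -0, 1.393, -0.15], TCP at [0.222, 0.53, 0.231] pointing down, gripper open.
Joint ranges: [-2.73, 2.73], [-0.86, 2.22], [0.23, 2.46], [-1.11, 4.25], [0.08, 2.63], [-2.82, 2.82]. Speed limits (rad/s): [2.79, 2.79, 3.14, 3.14, 3.14, 3.14].

INTERFACE

Orientations are given as a unit quaternion [w, x, y, z].
In Python, from workcell import readout, camera, camera_params, job, arm gives the robot as it stands.
- The arm moves only by the shell command python3 -m pendant 'ROWS'. ROWS is JSON, a list of rows, each a list of 3 entries, a list of its own where there are three numbers: the shift along the tool's x, y, z in m, then the turn, a rotation vector about the tool's x, y, z in rad, then the finger opening in m, from 0 to 0.0854. In form: [[[tx, ty, tz], [rx, ry, rz], grip], ...]. A call has 1 to 8 rows; each row shifts and turns the commanded pose from where the row before left it, along the tool's axes as they then stand; what a row does not reach is not made up. A row lasts 1/8 s, in which the tool goes at most 62.5 mm and 10.7 degrees, less where a joint would pass 70% of its speed; a pose out of reach is approached as far as the arm can. A call with a gripper value outside its range is refused whole. The fingers move at their own pace and stop on an object; the grip force is fixed at half the most. Time passes only in rows, so rows that do not move let the fingers close. It gives the time, the measured TCP pose, the force, the opening and the grip force at its end, in the units of the state.
- readout.sense(): the state, without advancing time (a new reading comes with each control period).
- camera(name): name is "scene" or "top" or "wrist"; returns (picture, depth): 420x560x3 uint8, red, green, blue; 420x560 float32, m along the optical axis (not along the pixel's ray), 0 where there is no reading.
- camera_params(name): a dict with "intrinsics" (3x3 intrinsics, pixels), "k1" (the pictures are not rectified: a ray, as slopes to the right and down, at radius r is drawn at 1 + k1 r^2 times it, then the intrinsics apply), "view" (4x4, takes a point from world to camera coordinates). Camera axes: x right, y down, z forward; pixel columns grow to the right and rows downward; lengths in m; the calibration is good to about 2 mm. A picture is of the moment at which its call begins: read the wrist's pose just before it. camera_params takes no time and is no camera call; for the wrist camera it gives the pose at the moment of the call.
- job.sign_off(): hands the job in; it is judged then, once.
The state is a dict: "time": time; "joint_positions": joint angles; "dq": joint speeds; "joint_torque": joint torques, N m; "ee_pos": TCP position; "orientation": TCP orientation; "contact_force": force on the tool from outside, world axes, zero at the start; "wrist_torque": the same for the moment, N m; "gripper_width": finger opening in m; "grasp_force": force on a finger pad.
Only numpy, scipy, OpenCV 4.12 (cv2) and the standard library are available. Lean on these libraries where they do the work, as an engineer would, in place of code of your own. Each camera call takes 0.05 s, during which the arm holds its last target. There are 200 camera calls.

## Working session

There is one attempt and no reset: what is moved stays moved. The work goes in short steps, Python scripts to look and compute and a shell command to move; the robot and the scene stay as the last step left them, time stands still between calls to the robot, and variables do not carry over. Pictures are saved under pics/ and viewed, at most 10 in all, crops included, and the job is handed in when it is done.

```bash
mkdir -p pics; cat > h.py <<'E'
import numpy as np, cv2
from workcell import readout, camera, camera_params, job, arm
def cloud(name):
    p=camera_params(name); img,d=camera(name)
    K=np.array(p["intrinsics"]); V=np.array(p["view"])
    h,w=d.shape; u,v=np.meshgrid(np.arange(w),np.arange(h))
    pts=np.stack([u,v],-1).reshape(-1,1,2).astype(np.float64)
    n=cv2.undistortPoints(pts,K,np.array([p["k1"],0,0,0.])).reshape(h,w,2)
    P=np.concatenate([n*d[...,None],d[...,None]],-1).astype(float)
    W=(P-V[:3,3])@V[:3,:3]
    W[d==0]=np.nan
    return img,W
E
python3 - <<'E'
from h import *
print(readout.sense()); print(arm.grasp_offset)
for n in("top","scene"):
    i,W=cloud(n); np.savez(f"{n}.npz",i=i,W=W)
    cv2.imwrite(f"pics/{n}0.png",i[...,::-1])
E
```

```text
{'time': 0.0, 'joint_positions': array([ 1.02352463e+00,  2.07416237e-01,  1.54295523e+00, -3.57787128e-05,
        1.39348738e+00, -1.50512796e-01]), 'dq': array([ 0.00126432,  0.00165288,  0.0006271 , -0.00151885,  0.00026542,
        0.00045642]), 'joint_torque': array([ 9.00716259e-04, -3.83030963e+01, -2.91599393e+01, -2.01195365e-05,
        1.07048149e-02,  1.13134777e-05]), 'ee_pos': array([0.22182907, 0.52967095, 0.23012728]), 'orientation': array([-3.70813327e-04,  1.97077586e-01,  9.80387240e-01, -1.07085083e-03]), 'contact_force': array([-0.44283554, -0.11398851,  0.32857907]), 'wrist_torque': array([-0.0444963 ,  0.02546053,  0.04770432]), 'grasp_force': 0.0, 'gripper_width': 0.08548255414076383}
0.0187
```

View pics/top0.png

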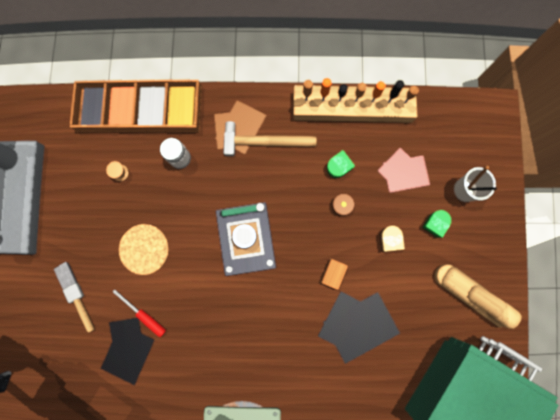

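View pics/scene0.png

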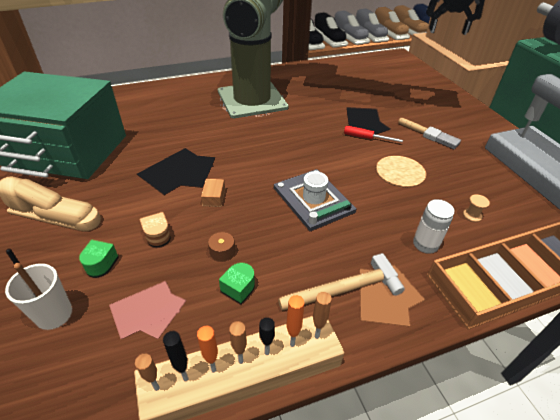

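The top view shows the tin in the bed at (245,238) with a tall can as bystander at (175,153), and the pad at (143,249). 

Possible heels:
- Tan D at (392,239)
- Green look-alikes at (340,164) and (438,223)
- Block at (335,275)
- Disc at (343,205)

By the description I choose the D at (392,239) and check it in a close crop.

```bash
cat > m.py <<'E'
from h import *
def hull_xy(W,zlo,zhi,box):
    m=(W[...,2]>zlo)&(W[...,2]<zhi)&(W[...,0]>box[0])&(W[...,0]<box[1])&(W[...,1]>box[2])&(W[...,1]<box[3])
    return W[m]
E
python3 - <<'E'
from m import *
z=np.load("top.npz");i,W=z["i"],z["W"]
c=lambda a:cv2.resize(a[...,::-1],(400,400),interpolation=cv2.INTER_CUBIC)
s=np.load("scene.npz")["i"]
cv2.imwrite("pics/crop1.png",np.hstack([c(i[205:275,357:427]),c(s[195:265,120:190])]))
for n,(u,v) in dict(tin=(245,238),pad=(143,249),heel=(392,239),can=(175,153),block=(335,275),plate=(228,260),base=(243,415),hammer=(230,140),disc=(343,205)).items(): print(n,W[v,u].round(4))
def rep(n,zl,zh,box):
    p=hull_xy(W,zl,zh,box); q=p[:,:2].astype(np.float32)
    print(n,len(p),p.mean(0).round(4),np.median(p[:,2]).round(4),cv2.minAreaRect(q),cv2.minEnclosingCircle(q))
t=W[238,245];h=W[239,392];pd=W[249,143]
b=lambda p,r:(p[0]-r,p[0]+r,p[1]-r,p[1]+r)
rep("tin",t[2]-.006,t[2]+.006,b(t,.05))
rep("heel",.034,.06,b(h,.06))
rep("pad",.003,.012,b(pd,.09))
rep("plate",.008,.022,b(t,.13))
s=np.load("scene.npz")["W"]
for W in (s,):
    rep("tinS",t[2]-.006,t[2]+.006,b(t,.05)); rep("heelS",.034,.06,b(h,.06)); rep("padS",.003,.012,b(pd,.09))
E
```

```text
tin [ 0.5192 -0.0068  0.068 ]
pad [0.4897 0.2639 0.0039]
heel [ 0.5226 -0.3723  0.0418]
can [0.7197 0.1647 0.1094]
block [ 0.4317 -0.2301  0.0325]
plate [0.4656 0.0397 0.0165]
base [ 0.0772 -0.0049  0.0147]
hammer [0.7756 0.0426 0.0236]
disc [ 0.6076 -0.2495  0.0358]
tin 378 [ 0.5262 -0.0029  0.0702] 0.0703 ((0.5264214873313904, -0.0021625254303216934), (0.053700827062129974, 0.05386919155716896), 89.38936614990234) ((0.5258269906044006, -0.0028649410232901573), 0.027985181659460068)
heel 429 [ 0.5239 -0.3731  0.0419] 0.0418 ((0.526396632194519, -0.37304162979125977), (0.059971485286951065, 0.049598317593336105), 7.450774192810059) ((0.5221344828605652, -0.3737945258617401), 0.03454031050205231)
pad 2074 [0.4891 0.2622 0.0063] 0.006 ((0.4895743131637573, 0.26394253969192505), (0.17861197888851166, 0.18023769557476044), 0.34209758043289185) ((0.49005964398384094, 0.262999027967453), 0.1222224235534668)
plate 2575 [ 0.5122 -0.0046  0.0157] 0.0156 ((0.511448860168457, 0.004388764500617981), (0.1737900674343109, 0.21731798350811005), 84.76519012451172) ((0.5104660391807556, 0.02212502807378769), 0.12680739164352417)
tinS 351 [ 0.5324 -0.0049  0.0693] 0.0698 ((0.5301405191421509, -0.0037861429154872894), (0.05388238653540611, 0.05558162182569504), 71.5980224609375) ((0.5292625427246094, -0.0034183613024652004), 0.028890106827020645)
heelS 490 [ 0.5305 -0.373   0.0412] 0.0415 ((0.5290036201477051, -0.37267303466796875), (0.06248420849442482, 0.048473719507455826), 6.381682395935059) ((0.5257591605186462, -0.3728712499141693), 0.0347016379237175)
padS 1150 [0.4963 0.2621 0.0058] 0.0058 ((0.48668384552001953, 0.2669435739517212), (0.15639641880989075, 0.14437136054039001), 89.90962219238281) ((0.4723755121231079, 0.26130586862564087), 0.08671577274799347)
```

View pics/crop1.png

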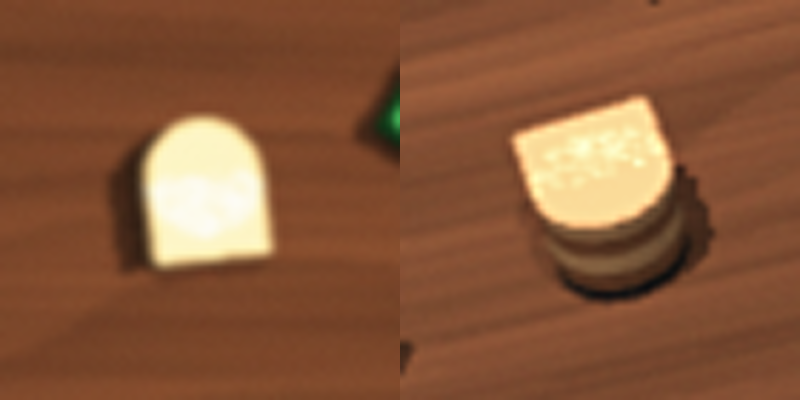

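The crop confirms it: a layered brown D with a black rubber bottom, standing upright, round end towards +x. Now I move above the tin for a wrist view of the bed.

```bash
cat >> h.py <<'E'
from scipy.spatial.transform import Rotation as R
def goto(p,yaw,s=None):
    "print shift (current tool axes) and rotvec to TCP p, tool y at yaw deg, pointing down"
    s=s or readout.sense(); q=s["orientation"]; C=R.from_quat([q[1],q[2],q[3],q[0]])
    a=np.radians(yaw); y=np.array([np.cos(a),np.sin(a),0]); z=np.array([0,0,-1.])
    T=R.from_matrix(np.stack([np.cross(y,z),y,z],1))
    d=np.array(p)-s["ee_pos"]
    print("t",s["time"],"ee",s["ee_pos"].round(4),"w",s["gripper_width"],"shift now",C.inv().apply(d).round(4),"rot",(C.inv()*T).as_rotvec().round(4),"shift after rot",T.inv().apply(d).round(4))
E
python3 -m pendant '[[[0,0,0],[0,0,-0.125],0.0854],[[0,0,0],[0,0,-0.125],0.0854],[[0,0,0],[0,0,-0.125],0.0854],[[0,0,0],[0,0,-0.125],0.0854],[[-0.02,-0.047,0],[0,0,0],0.0854],[[-0.02,-0.047,0],[0,0,0],0.0854],[[-0.02,-0.047,0],[0,0,0],0.0854],[[-0.02,-0.047,0],[0,0,0],0.0854]]'
python3 -m pendant '[[[-0.021,-0.047,0],[0,0,0],0.0854],[[-0.021,-0.047,0],[0,0,0],0.0854],[[-0.021,-0.047,0],[0,0,0],0.0854],[[-0.021,-0.047,0],[0,0,0],0.0854],[[-0.021,-0.047,0],[0,0,0],0.0854],[[-0.021,-0.047,0],[0,0,0],0.0854],[[-0.021,-0.047,0],[0,0,0],0.0854],[[0,0,0],[0,0,0],0.0854]]'
python3 - <<'E'
from h import *
i,W=cloud("wrist"); np.savez("w1.npz",i=i,W=W); cv2.imwrite("pics/w1.png",i[...,::-1])
goto([.527,-.003,.1],96)
E
```

```text
time: 1.1
ee_pos: [0.3214, 0.3499, 0.2308]
orientation: [-0.0, -0.052, 0.999, -0.0]
contact_force: [0.8, 0.4, 0.0]
gripper_width: 0.0853
grasp_force: 0.0
time: 2.1
ee_pos: [0.5024, 0.0365, 0.2308]
orientation: [-0.0, -0.049, 0.999, -0.0]
contact_force: [0.7, -0.5, -0.7]
gripper_width: 0.0855
grasp_force: 0.0
t 2.15 ee [0.5014 0.0382 0.2306] w 0.08503746333861587 shift now [-0.0216 -0.0436  0.1306] rot [ 0.0005 -0.0014 -0.0047] shift after rot [-0.0212 -0.0436  0.1306]
```

View pics/w1.png

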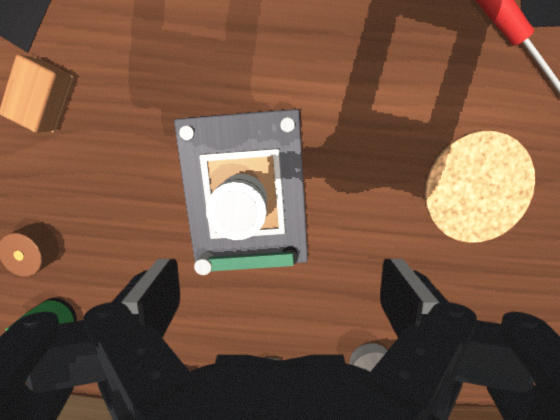

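Wrist view: white lip rectangle spans (200–285, 150–238), tin top at (238,210), pad at (481,186), hold-down arm at (250,263).

```bash
python3 - <<'E'
from h import *
z=np.load("w1.npz");i,W=z["i"],z["W"]
def blob(m):
    n,l,st,c=cv2.connectedComponentsWithStats(m.astype(np.uint8)); k=1+np.argmax(st[1:,4]); return l==k
hsv=cv2.cvtColor(i,cv2.COLOR_RGB2HSV).astype(int); Z=W[...,2]
v,u=np.mgrid[:420,:560]
reg=(u>165)&(u<320)&(v>100)&(v<275)
lip=blob(reg&(hsv[...,2]>190)&(hsv[...,1]<40)&(Z<.035)); q=W[lip]
print("lip",lip.sum(),np.median(q[:,2]),cv2.minAreaRect(q[:,:2].astype(np.float32)))
pl=blob(reg&(Z>.009)&(Z<.03)); q=W[pl]; print("plate",cv2.minAreaRect(q[:,:2].astype(np.float32)))
ti=blob(reg&(Z>.066)); q=W[ti]; print("tin",np.median(q[:,2]),cv2.minAreaRect(q[:,:2].astype(np.float32)),cv2.minEnclosingCircle(q[:,:2].astype(np.float32)))
pa=blob((u>410)&(v>120)&(v<250)&(Z>-.01)&(hsv[...,2]>170)&(hsv[...,1]>60)); q=W[pa]
print("pad",np.median(q[:,2]),cv2.minAreaRect(q[:,:2].astype(np.float32)),cv2.minEnclosingCircle(q[:,:2].astype(np.float32)))
for n in ["scene"]:
    z=np.load(n+".npz");i,W=z["i"],z["W"];hsv=cv2.cvtColor(i,cv2.COLOR_RGB2HSV).astype(int)
    m=blob((abs(W[...,0]-.49)<.09)&(abs(W[...,1]-.263)<.09)&(hsv[...,2]>150)&(W[...,2]<.02)); q=W[m]; print("padS",cv2.minEnclosingCircle(q[:,:2].astype(np.float32)))
E
```

```text
lip 777 0.019930276129113633 ((0.4891275465488434, -0.01900646835565567), (0.04532283917069435, 0.09814637899398804), 39.962013244628906)
plate ((0.5230445861816406, -0.001909404993057251), (0.16963616013526917, 0.13031114637851715), 9.764184951782227)
tin 0.07054298210888549 ((0.5269505381584167, -0.0031952187418937683), (0.054995860904455185, 0.055631835013628006), 17.246089935302734) ((0.5270723104476929, -0.0032868050038814545), 0.028173310682177544)
pad 0.006039607788670886 ((0.49303868412971497, 0.2674941420555115), (0.13360680639743805, 0.13203173875808716), 57.87654495239258) ((0.4929882287979126, 0.26728758215904236), 0.06779122352600098)
padS ((0.4883309006690979, 0.2669173777103424), 0.07200157642364502)
```

```bash

python3 -m pendant '[[[-0.011,-0.022,0.03],[0,0,0],0.0854],[[-0.0105,-0.022,0.03],[0,0,0],0.0854],[[0,0,0.05],[0,0,0],0.0854],[[0,0,0],[0,0,0],0.0854],[[0,0,0],[0,0,0],0.0854]]'
python3 - <<'E'
from h import *
goto([.527,-.0032,.033],96)
E
```

```text
time: 2.78
ee_pos: [0.5276, -0.0012, 0.1226]
orientation: [0.001, -0.052, 0.999, -0.0]
contact_force: [1.4, 0.2, -0.4]
gripper_width: 0.0856
grasp_force: 0.0
t 2.775 ee [ 0.5276 -0.0012  0.1226] w 0.08556432898307104 shift now [ 0.001  -0.0019  0.0896] rot [-0.0002  0.0013 -0.0001] shift after rot [ 0.0009 -0.0019  0.0896]
```

```bash

python3 -m pendant '[[[0.001,-0.002,0.03],[0,0,0],0.0854],[[0,0,0.03],[0,0,0],0.0854],[[0,0,0.03],[0,0,0],0.0854],[[0,0,0],[0,0,0],0.0854],[[0,0,0],[0,0,0],0.04],[[0,0,0],[0,0,0],0.04],[[0,0,0],[0,0,0],0.04],[[0,0,0],[0,0,0],0.04]]'
python3 -m pendant '[[[0,0,0],[0,0,0],0.04],[[0,0,0],[0,0,0],0.04],[[0,0,0],[0,0,0],0.04]]'
python3 - <<'E'
from h import *
goto([.492,.266,.15],96)
E
```

```text
time: 3.78
ee_pos: [0.5287, -0.004, 0.0342]
orientation: [0.002, -0.052, 0.999, -0.0]
contact_force: [-1.7, 2.8, 6.3]
gripper_width: 0.0533
grasp_force: 62.0
time: 4.15
ee_pos: [0.5287, -0.004, 0.0342]
orientation: [0.002, -0.052, 0.999, -0.0]
contact_force: [-0.6, 2.8, 6.5]
gripper_width: 0.0535
grasp_force: 62.0
t 4.15 ee [ 0.5287 -0.004   0.0342] w 0.0534775545218434 shift now [ 0.0081  0.2723 -0.116 ] rot [-0.0005  0.0048 -0.0015] shift after rot [ 0.0082  0.2724 -0.1158]
```

```bash

python3 -m pendant '[[[0,0,-0.03],[0,0,0],0.04],[[0,0,-0.04],[0,0,0],0.04],[[0.001,0.045,0],[0,0,0],0.04],[[0.001,0.045,0],[0,0,0],0.04],[[0.001,0.045,0],[0,0,0],0.04],[[0.001,0.045,0],[0,0,0],0.04],[[0.001,0.045,0],[0,0,0],0.04],[[0.001,0.045,0],[0,0,0],0.04]]'
python3 -m pendant '[[[0,0,0],[0,0,0],0.04],[[0,0,0],[0,0,0],0.04]]'
python3 - <<'E'
from h import *
goto([.492,.266,.026],96)
i,W=cloud("top"); np.savez("t2.npz",i=i,W=W)
i,W=cloud("wrist"); np.savez("w2.npz",i=i,W=W); cv2.imwrite("pics/w2.png",i[...,::-1])
E
```

```text
time: 5.15
ee_pos: [0.4926, 0.2653, 0.1023]
orientation: [0.001, -0.052, 0.999, 0.0]
contact_force: [1.1, 0.4, -2.2]
gripper_width: 0.0537
grasp_force: 63.8
time: 5.4
ee_pos: [0.4926, 0.2636, 0.1018]
orientation: [0.0, -0.052, 0.999, -0.0]
contact_force: [0.4, 0.5, -2.3]
gripper_width: 0.0535
grasp_force: 64.1
t 5.4 ee [0.4926 0.2636 0.1018] w 0.0534626588897622 shift now [0.0004 0.0024 0.0758] rot [-0.0005  0.0005 -0.0007] shift after rot [0.0004 0.0024 0.0758]
```

View pics/w2.png

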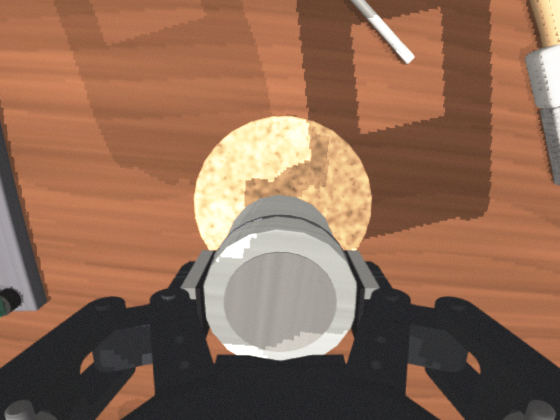

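The tin is held upright at (280,300) above the pad, whose disc is at (283,200). Lowering now.

```bash

python3 -m pendant '[[[0,0.002,0.03],[0,0,0],0.04],[[0,0,0.03],[0,0,0],0.04],[[0,0,0.01],[0,0,0],0.04],[[0,0,0.004],[0,0,0],0.04],[[0,0,0.002],[0,0,0],0.04],[[0,0,0],[0,0,0],0.04],[[0,0,0],[0,0,0],0.04]]'
python3 - <<'E'
from h import *
goto([.492,.266,.025],96)
E
```

```text
time: 6.38
ee_pos: [0.4931, 0.266, 0.0261]
orientation: [0.001, -0.052, 0.999, 0.0]
contact_force: [0.0, -0.2, -2.1]
gripper_width: 0.0537
grasp_force: 64.2
t 6.375 ee [0.4931 0.266  0.0261] w 0.05373050424001514 shift now [0.0011 0.0001 0.0011] rot [ 0.0004  0.0015 -0.0014] shift after rot [0.001  0.0001 0.0011]
```

```bash

python3 -m pendant '[[[0,0,0.001],[0,0,0],0.04],[[0,0,0.0005],[0,0,0],0.04],[[0,0,0],[0,0,0],0.04],[[0,0,0],[0,0,0],0.04]]'
```

```text
time: 6.88
ee_pos: [0.4929, 0.266, 0.0252]
orientation: [0.0, -0.052, 0.999, 0.0]
contact_force: [-2.4, -1.2, 5.7]
gripper_width: 0.0536
grasp_force: 64.8
```

```bash

python3 -m pendant '[[[0,0,0],[0,0,0],0.0854],[[0,0,0],[0,0,0],0.0854],[[0,0,0],[0,0,0],0.0854],[[0,0,0],[0,0,0],0.0854],[[0,0,-0.03],[0,0,0],0.0854],[[0,0,-0.05],[0,0,0],0.0854],[[0,0,-0.05],[0,0,0],0.0854],[[0,-0.03,-0.04],[0,0,0],0.0854]]'
python3 -m pendant '[[[0,-0.05,0],[0,0,0],0.0854],[[0,-0.05,0],[0,0,0],0.0854],[[0,-0.05,0],[0,0,0],0.0854],[[0,-0.05,0],[0,0,0],0.0854],[[0,-0.02,0],[0,0,0],0.0854],[[0,0,0],[0,0,0],0.0854],[[0,0,0],[0,0,0],0.0854]]'
cat > rec.py <<'E'
from h import *
from scipy.optimize import least_squares
def fit(i,W,pr=True):
    hsv=cv2.cvtColor(i,cv2.COLOR_RGB2HSV).astype(int); Z=W[...,2]
    m=(abs(W[...,0]-.523)<.065)&(abs(W[...,1]+.002)<.06)&(hsv[...,2]>180)&(hsv[...,1]<50)&(Z>.01)&(Z<.035)
    n,l,st,c=cv2.connectedComponentsWithStats(m.astype(np.uint8)); m=l==1+np.argmax(st[1:,4])
    q=W[m][:,:2]; r=cv2.minAreaRect(q.astype(np.float32))
    # fit rectangle centre-line 86x76
    def f(p):
        c,s=np.cos(p[2]),np.sin(p[2]); d=q-p[:2]; x=d@[c,s]; y=d@[-s,c]
        a=np.abs(x)-.043; b=np.abs(y)-.038
        return np.maximum(a,b)
    o=least_squares(f,[.523,-.002,.12],loss="soft_l1",f_scale=.002)
    print("lip",m.sum(),np.median(W[m][:,2]),r,"fit",o.x.round(4),np.degrees(o.x[2]),np.abs(o.fun).mean())
    mp=(abs(W[...,0]-.523)<.12)&(abs(W[...,1]+.002)<.1)&(Z>.009)&(Z<.03)
    n,l,st,c=cv2.connectedComponentsWithStats(mp.astype(np.uint8)); mp=l==1+np.argmax(st[1:,4])
    print("plate",cv2.minAreaRect(W[mp][:,:2].astype(np.float32)))
E
python3 - <<'E'
from rec import *
s=readout.sense(); print(s["ee_pos"])
for n in("wrist","top","scene"):
    i,W=cloud(n); np.savez(n+"3.npz",i=i,W=W); cv2.imwrite(f"pics/{n}3.png",i[...,::-1]); print(n); fit(i,W)
E
```

```text
time: 7.88
ee_pos: [0.496, 0.237, 0.1963]
orientation: [0.001, -0.053, 0.999, 0.001]
contact_force: [0.2, -1.3, 0.4]
gripper_width: 0.0854
grasp_force: 0.0
time: 8.75
ee_pos: [0.518, 0.0178, 0.1936]
orientation: [-0.0, -0.052, 0.999, 0.0]
contact_force: [0.1, -0.1, 1.4]
gripper_width: 0.0848
grasp_force: 0.0
[0.51796311 0.01781607 0.19364214]
wrist
lip 2460 0.01996321322921376 ((0.524426281452179, -0.0020552128553390503), (0.09518894553184509, 0.08564303070306778), 9.994906425476074) fit [ 0.5233 -0.0016  0.1727] 9.892416274519208 0.0018530868756878713
plate ((0.5229923725128174, -0.0017243027687072754), (0.16990399360656738, 0.13044027984142303), 9.729147911071777)
top
lip 116 0.019237272242961533 ((0.48694416880607605, -0.026039108633995056), (0.03530281037092209, 0.07361529767513275), 43.089805603027344) fit [ 0.5209 -0.0027  0.175 ] 10.025650772271161 0.0018213554751177559
plate ((0.523874819278717, -0.016649000346660614), (0.1693902313709259, 0.10002809017896652), 9.646112442016602)
scene
lip 226 0.019568240314250633 ((0.520871102809906, -0.0009117908775806427), (0.10246699303388596, 0.08525095880031586), 8.39240550994873) fit [ 0.5235 -0.0016  0.178 ] 10.199937594903838 0.0022224970811131096
plate ((0.5238621830940247, -0.0015602931380271912), (0.17360207438468933, 0.13231363892555237), 9.92524242401123)
```

View pics/scene3.png

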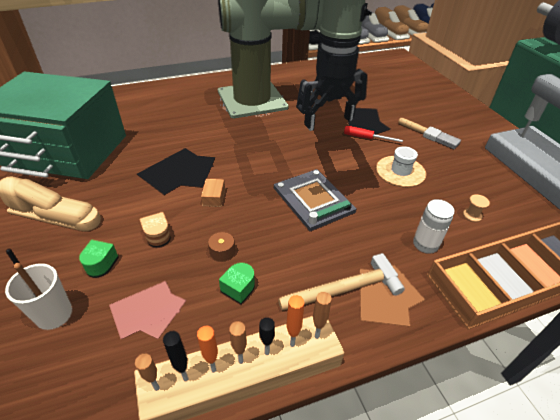

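View pics/wrist3.png

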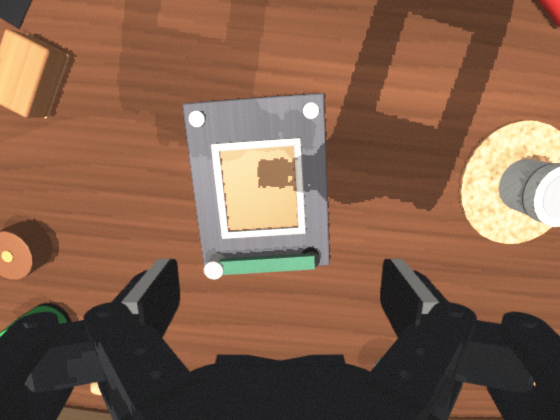

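The tin stands centrally on the pad, at (404,160) in the scene view, and the recess is empty. The wrist view shows the recess at (260,188), fitted at (0.523, -0.0017) with yaw 9.8°. On to the heel.

```bash

python3 -m pendant '[[[0.005,-0.047,0],[0,0,0],0.0854],[[0.005,-0.047,0],[0,0,0],0.0854],[[0.005,-0.047,0],[0,0,0],0.0854],[[0.005,-0.047,0],[0,0,0],0.0854],[[0.005,-0.047,0],[0,0,0],0.0854],[[0.004,-0.047,0],[0,0,0],0.0854],[[0.004,-0.047,0],[0,0,0],0.0854],[[0.004,-0.047,0],[0,0,0],0.0854]]'
python3 -m pendant '[[[0,0,0],[0,0,0],0.0854],[[0,0,0],[0,0,0],0.0854]]'
cat > heel.py <<'E'
from h import *
from scipy.optimize import least_squares
def hfit(W,zlo,zhi,c0,yaw0):
    "fit D outline to the top face; returns x,y,yaw"
    Z=W[...,2]; m=(np.hypot(W[...,0]-c0[0],W[...,1]-c0[1])<.06)&(Z>zlo)&(Z<zhi)
    n,l,st,_=cv2.connectedComponentsWithStats(m.astype(np.uint8)); m=l==1+np.argmax(st[1:,4])
    cs,_=cv2.findContours(m.astype(np.uint8),cv2.RETR_EXTERNAL,cv2.CHAIN_APPROX_NONE)
    k=max(cs,key=len)[:,0]; q=W[k[:,1],k[:,0],:2]
    def f(p):
        c,s=np.cos(p[2]),np.sin(p[2]); d=q-p[:2]; x=d@[c,s]; y=d@[-s,c]
        return np.where(x>.005,np.hypot(x-.005,y)-.025,np.maximum(np.abs(y)-.025,-.03-x))-p[3]
    o=least_squares(f,[*c0,np.radians(yaw0),0],loss="soft_l1",f_scale=.001)
    print("heel",m.sum(),"z",np.median(W[m][:,2]),"xy",o.x[:2].round(4),"yaw",np.degrees(o.x[2]).round(2),"grow",o.x[3].round(4),"res",np.abs(o.fun).mean(),cv2.minAreaRect(q.astype(np.float32)))
    return o.x
E
python3 - <<'E'
from heel import *
i,W=cloud("wrist"); cv2.imwrite("pics/w4.png",i[...,::-1])
o=hfit(W,.036,.048,[.527,-.373],7)
i,W=cloud("top"); hfit(W,.036,.048,[.527,-.373],7)
x=o[0]-.010*np.cos(o[2]);y=o[1]-.010*np.sin(o[2])
goto([x,y,.1],90+np.degrees(o[2])); print(readout.sense()["joint_positions"].round(2))
E
```

```text
time: 9.9
ee_pos: [0.5207, -0.3612, 0.1937]
orientation: [0.0, -0.052, 0.999, 0.0]
contact_force: [0.1, -0.1, 0.2]
gripper_width: 0.0856
grasp_force: 0.0
time: 10.15
ee_pos: [0.5203, -0.3596, 0.1933]
orientation: [-0.0, -0.052, 0.999, 0.001]
contact_force: [0.9, 0.9, 0.2]
gripper_width: 0.0853
grasp_force: 0.0
heel 3424 z 0.042115016392938576 xy [ 0.5281 -0.3729] yaw 6.6 grow -0.0003 res 0.00019165222606981326 ((0.5283651947975159, -0.37310031056404114), (0.06029526889324188, 0.049833592027425766), 6.517439365386963)
heel 27 z 0.04235907256061294 xy [ 0.5272 -0.3746] yaw 14.61 grow -0.0026 res 0.001779670627410161 ((0.5517626404762268, -0.3673546314239502), (0.008155262097716331, 0.02669989876449108), 23.29518699645996)
t 10.25 ee [ 0.5204 -0.359   0.1936] w 0.0851055232390117 shift now [ 0.0038 -0.0148  0.0936] rot [ 0.0009 -0.0003 -0.0101] shift after rot [ 0.004  -0.0147  0.0936]
[-0.74  0.36  1.43  0.    1.35 -2.42]
```

```bash

python3 -m pendant '[[[0.004,-0.0145,0.03],[0,0,-0.01],0.0854],[[0,0,0.05],[0,0,0],0.0854],[[0,0,0.04],[0,0,0],0.0854],[[0,0,0],[0,0,0],0.0854],[[0,0,0.03],[0,0,0],0.0854],[[0,0,0.02],[0,0,0],0.0854],[[0,0,0.01],[0,0,0],0.0854],[[0,0,0],[0,0,0],0.0854]]'
python3 -m pendant '[[[0,0,0.001],[0,0,0],0.0854],[[0,0,0],[0,0,0],0.03],[[0,0,0],[0,0,0],0.03],[[0,0,0],[0,0,0],0.03],[[0,0,0],[0,0,0],0.03],[[0,0,0],[0,0,0],0.03]]'
python3 -c "
from h import *
goto([.5182,-.3741,.012],96.6)"
```

```text
time: 11.25
ee_pos: [0.5176, -0.3753, 0.0137]
orientation: [-0.0, -0.057, 0.998, 0.0]
contact_force: [-0.3, 0.5, 0.4]
gripper_width: 0.0857
grasp_force: 0.0
time: 12.0
ee_pos: [0.5182, -0.3762, 0.0137]
orientation: [0.001, -0.057, 0.998, -0.001]
contact_force: [0.1, 0.7, 5.5]
gripper_width: 0.0489
grasp_force: 64.3
t 12.0 ee [ 0.5182 -0.3762  0.0137] w 0.04887605279463716 shift now [-0.0002  0.002   0.0017] rot [-0.0013  0.0011 -0.002 ] shift after rot [-0.0002  0.002   0.0017]
```

```bash

python3 -m pendant '[[[0,0,-0.03],[0,0,0],0.03],[[0,0,-0.05],[0,0,0],0.03],[[0,0,-0.02],[0,0,-0.055],0.03],[[0,0,0],[0,0,0],0.03]]'
python3 -c "
from h import *
goto([.5134,-.0034,.11],99.8)"
```

```text
time: 12.5
ee_pos: [0.5184, -0.3763, 0.1143]
orientation: [0.001, -0.084, 0.996, -0.001]
contact_force: [-0.4, 0.4, -0.2]
gripper_width: 0.0491
grasp_force: 63.9
t 12.5 ee [ 0.5184 -0.3763  0.1143] w 0.04905345177166224 shift now [-0.0573  0.3685  0.0034] rot [-0.0027  0.0019 -0.0034] shift after rot [-0.0585  0.3683  0.0043]
```

```bash

python3 -m pendant '[[[-0.0075,0.046,0],[0,0,0],0.03],[[-0.0075,0.046,0],[0,0,0],0.03],[[-0.0075,0.046,0],[0,0,0],0.03],[[-0.0075,0.046,0],[0,0,0],0.03],[[-0.007,0.046,0],[0,0,0],0.03],[[-0.007,0.046,0],[0,0,0],0.03],[[-0.007,0.046,0],[0,0,0],0.03],[[-0.007,0.046,0],[0,0,0],0.03]]'
python3 -m pendant '[[[0,0,0],[0,0,-0.003],0.03],[[0,0,0],[0,0,0],0.03]]'
python3 - <<'E'
from h import *
goto([.5134,-.0034,.0287],99.8)
i,W=cloud("wrist"); cv2.imwrite("pics/w5.png",i[...,::-1])
E
```

```text
time: 13.5
ee_pos: [0.511, -0.0013, 0.1103]
orientation: [-0.002, -0.083, 0.997, 0.001]
contact_force: [1.0, 0.6, -0.8]
gripper_width: 0.0488
grasp_force: 63.8
time: 13.75
ee_pos: [0.512, -0.0031, 0.1112]
orientation: [-0.002, -0.086, 0.996, 0.0]
contact_force: [0.2, -0.2, -1.5]
gripper_width: 0.049
grasp_force: 63.8
t 13.75 ee [ 0.512  -0.0031  0.1112] w 0.04897867628607085 shift now [-0.0016 -0.0006  0.0825] rot [ 0.0004 -0.003   0.0003] shift after rot [-0.0013 -0.0005  0.0825]
```

View pics/w5.png

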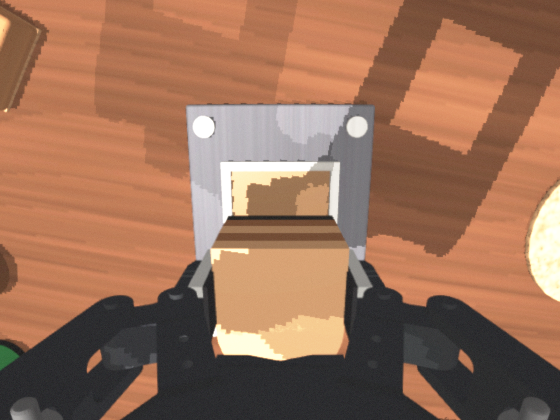

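The heel's flat edge (213–350, 248) is parallel to the lip (220–340, 165) and centred on it, so I lower it.

```bash

python3 -m pendant '[[[-0.001,0,0.03],[0,0,0],0.03],[[0,0,0.03],[0,0,0],0.03],[[0,0,0.01],[0,0,0],0.03],[[0,0,0.006],[0,0,0],0.03],[[0,0,0.004],[0,0,0],0.03],[[0,0,0.0015],[0,0,0],0.03],[[0,0,0],[0,0,0],0.03],[[0,0,0],[0,0,0],0.03]]'
python3 -c "
from h import *
goto([.5134,-.0034,.0287],99.8)"
```

```text
time: 14.8
ee_pos: [0.5146, -0.0028, 0.0318]
orientation: [0.0, -0.086, 0.996, -0.0]
contact_force: [-0.6, -0.4, -1.4]
gripper_width: 0.0489
grasp_force: 63.8
t 14.8 ee [ 0.5146 -0.0028  0.0318] w 0.04885641291508728 shift now [ 0.0013 -0.0003  0.0031] rot [-0.0003  0.0009  0.0004] shift after rot [ 0.0013 -0.0003  0.0031]
```

```bash

python3 -m pendant '[[[0.001,0,0.0015],[0,0,0],0.03],[[0,0,0.0015],[0,0,0],0.03],[[0,0,0],[0,0,0],0.03],[[0,0,0],[0,0,0],0.03]]'
```

```text
time: 15.3
ee_pos: [0.5131, -0.003, 0.0286]
orientation: [-0.0, -0.086, 0.996, 0.0]
contact_force: [-3.1, 0.2, 5.2]
gripper_width: 0.0491
grasp_force: 64.4
```

```bash

python3 -m pendant '[[[0,0,0],[0,0,0],0.0854],[[0,0,0],[0,0,0],0.0854],[[0,0,0],[0,0,0],0.0854],[[0,0,0],[0,0,0],0.0854],[[0,0,-0.03],[0,0,0],0.0854],[[0,0,-0.05],[0,0,0],0.0854],[[0,0,-0.05],[0,0,0],0.0854],[[0,0.02,-0.04],[0,0,0],0.0854]]'
python3 -m pendant '[[[0.015,0.02,0],[0,0,0],0.0854],[[0,0,0],[0,0,0],0.0854],[[0,0,0],[0,0,0],0.0854]]'
python3 - <<'E'
from heel import *; from rec import fit
i,W=cloud("wrist"); cv2.imwrite("pics/w6.png",i[...,::-1])
hfit(W,.050,.064,[.523,-.002],10); fit(i,W)
t=W[(abs(W[...,0]-.49)<.06)&(abs(W[...,1]-.266)<.06)&(W[...,2]>.055)]; print("tin z",np.median(t[:,2]) if len(t) else None)
E
```

```text
time: 16.3
ee_pos: [0.5106, 0.0159, 0.2007]
orientation: [0.001, -0.085, 0.996, -0.0]
contact_force: [1.2, -0.2, -0.4]
gripper_width: 0.085
grasp_force: 0.0
time: 16.68
ee_pos: [0.4915, 0.0336, 0.1978]
orientation: [-0.0, -0.086, 0.996, -0.0]
contact_force: [0.0, 0.5, 0.0]
gripper_width: 0.0854
grasp_force: 0.0
heel 3523 z 0.0571182901067893 xy [ 0.5237 -0.0021] yaw 9.89 grow -0.0002 res 0.0001995738316521543 ((0.5237269401550293, -0.002170667052268982), (0.060121819376945496, 0.050473928451538086), 10.059399604797363)
lip 1131 0.019976638224911338 ((0.5262772440910339, -0.01170511543750763), (0.09549711644649506, 0.06566492468118668), 9.41864013671875) fit [ 0.5233 -0.0018  0.1774] 10.16392003149549 0.0018106511913766146
plate ((0.5231931209564209, -0.0016983970999717712), (0.16958478093147278, 0.12995514273643494), 9.833946228027344)
tin z 0.06139872047642346
```

View pics/w6.png

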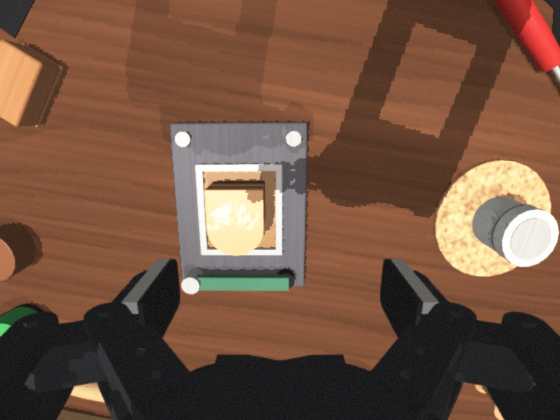

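The heel at (235,215) lies flat in the recess: top at 0.057 m, yaw 9.9° against the plate's 9.8°, within 1 mm of centre. The tin at (525,235) stands upright on the pad, and the gripper is clear of everything.

```bash
python3 -c "
from workcell import job
print(job.sign_off())"
```

```text
the job is handed in; nothing more can be done
None
```

The job is handed in after about 17 s of the 48 s allowed: the tin stands upright on the cork pad, and the heel sits flat and square in the emptied recess, rubber side down.

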